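# Put the blue solder sucker back on its forked rest

### The job

Tidy the repair bench: pick up the blue solder sucker and lay it level across the raised two-forked rest, with the middle of its barrel midway between the two forks and the barrel down in both notches, either way round. Set it down gently rather than letting it drop, and leave the orange solder sucker lying where it is.

Things in the scene. Friction and masses are not known exactly. Their poses are not given: they have to be found in the camera images.
- pump_blue: Blue solder sucker, 90 g, loose, lying on the table. Straight eight-sided blue barrel 160 mm long, 24 mm across flats (two flats upright to grip; does not roll); white nozzle at one end, black push button on a steel rod at the other, each sticking out 35 mm. Origin: mid-length of the barrel, on its underside; it balances within a few mm of there. x along the barrel to the nozzle, z up.
- pump_orange: Orange solder sucker, a bystander: same shape, size and axes as the blue one, loose, lying flat on the table.
- rest: Forked tool rest, fixed: dark base plate 150 x 80 x 12 mm, two aluminium forks with yellow arms at x = -50 and +50 mm, each 10 mm thick along x, open between. Notches: flat floor 26 mm wide (y), 70 mm above the table; arms flare at 45 degrees to 62 mm wide; top 90 mm. A barrel in both notches lies along the rest's x. Origin: centre of the base's underside, z up.
- rest_seat (a point): Point midway between the two forks at the height of the notch floors, 70 mm above the table: where the blue barrel's origin belongs. Axes as the rest's.
Not all that is in view belongs to the job. Several things look just like the pump_blue: the one meant starts farthest to the robot's left.

How it is judged:
By the outcome, as a careful person would: the job done as asked, in the order asked, and still so for the second after the job is handed in, with the robot touching nothing.
It also fails if it takes over 40 s, if anything falls off the work surface, if the arm or the gripper's body presses on something with over 40 N, if the wrist force passes 120 N, or if a joint passes its speed limit or range.

### The arm

A 6-joint arm with a two-finger parallel gripper is mounted at the origin on the work surface. World frame = base frame: x ahead of the robot, y to its left, z up, the work surface at z = 0. Lengths are in mm, angles in rad, forces in N, time in s.
With the tool pointing down it reaches from about 350 to 775 mm from the base axis. Payload 7.3 kg.
Tool frame: the origin (TCP) lies at the very end of the fingers, on their centre line; the grasp point (between the pads) lies 19 mm behind it; z points along the fingers, y is the line along which they close (so a half turn about z gives the same grasp; the last joint's range is limited). The gripper opens to 92 mm and grips with 3 to 60 N. Pads are 19 mm wide; open, the fingers measure 130 mm over their backs; the gripper's body (75 mm by 190 mm) begins 47 mm behind the grasp point.
Start: joints at [1.134, 0.342, 1.524, -0, 1.275, -0.146], TCP at [150.512, 502.982, 226.741] pointing down, gripper open.
Joint ranges: [-2.53, 2.53], [-0.77, 2.02], [0.04, 2.7], [-1, 4.14], [0.28, 2.66], [-3.11, 3.11]. Speed limits (rad/s): [2.57, 2.57, 3.14, 3.14, 3.14, 3.14].

### API

Orientations are given as [roll, pitch, yaw] about the fixed x, y, z axes, in that order (R = Rz(yaw) Ry(pitch) Rx(roll)).
In Python, from plant import bot gives the robot as it stands.
- The arm moves only by the tool jog_arm, never from a script. Its argument "targets" is a list of rows, each an object with "xyz": the shift along the tool's x, y, z as a fraction of full scale, a list of three; "spin": the turn about the tool's z as a fraction of full scale. In form: [{"xyz": [x, y, z], "spin": spin}, ...]. A call has exactly 10 rows; each row shifts and turns the commanded pose from where the row before left it, along the tool's axes as they then stand; what a row does not reach is not made up. Full scale, the value 1, is 80 mm for a shift and 0.1 rad for a turn. A row lasts 1/8 s, in which the tool goes at most 62.5 mm and 10.7 degrees, less where a joint would pass 70% of its speed; a pose out of reach is approached as far as the arm can. A call with a number of a shift or a turn outside -1 to 1 is refused whole. A call with a gripper value outside its range is refused whole. "gripper" is the opening in per cent of the stroke, from 0 (shut) to 100 (fully open), set as the call begins (left out, the last holds). The fingers move at their own pace and stop on an object; the grip force is fixed at half the most. Time passes only in rows, so rows that do not move let the fingers close, or fill a call up. It gives the time, the measured TCP pose, the force, the opening and the grip force at its end, in the units of the state.
- bot.get_obs(): the state, without advancing time (a new reading comes with each control period).
- bot.capture(name): name is "scene" or "top" or "wrist"; returns the picture (384x512x3 uint8, blue, green, red); there is no depth.
- bot.get_calibration(name): a dict with "vfov" (degrees; the focal length in pixels is half the picture's height over the tangent of half this angle, whatever the lens; pixels are square), "cx", "cy" (the principal point, pixels), "eye" and "rotation" of the camera in the world. Camera axes: x right, y down, z forward; pixel columns grow to the right and rows downward; lengths in mm; the calibration is good to about 2 mm. A picture is of the moment at which its call begins: read the wrist's pose just before it. get_calibration takes no time and is no camera call; for the wrist camera it gives the pose at the moment of the call.
- bot.close_job(): hands the job in; it is judged then, once.
The state is a dict: "time": time; "joint_positions": joint angles; "dq": joint speeds; "tau": joint torques, N m; "tool_pos": TCP position; "tcp_rot": TCP orientation; "contact_force": force on the tool from outside, world axes, zero at the start; "moment": the same for the moment, N m; "grip_width": finger opening in mm; "finger_force": force on a finger pad.
Only numpy, scipy, OpenCV 4.12 (cv2) and the standard library are available. Lean on these libraries where they do the work, as an engineer would, in place of code of your own. Each camera call takes 0.05 s, during which the arm holds its last target. There are 200 camera calls.

## Working session

There is one attempt and no reset: what is moved stays moved. The work goes in short steps, Python scripts to look and compute and a tool call to move; the robot and the scene stay as the last step left them, time stands still between calls to the robot, and variables do not carry over. Pictures are saved under pics/ and viewed, at most 10 in all, crops included, and the job is handed in when it is done.

Besides the shell and the picture viewer there is one more tool, called after ">>>" as a command line: name --argument value ..., lists and objects as JSON in quotes. jog_arm: Moves the arm, as the interface text tells. Shift numbers are shares of 80 mm and turn numbers shares of 0.1 rad, none past 1 either way. Its arguments: {"type":"object","properties":{"targets":{"type":"array","items":{"type":"object","properties":{"xyz":{"type":"array","items":{"type":"number"}},"spin":{"type":"number"}}}},"gripper":{"type":"number"}},"required":["targets"]}

```bash
mkdir -p pics
cat > h.py <<'E'
import numpy as np, cv2
from plant import bot
def ray(c,u,v,h):
    f=192/np.tan(np.radians(c['vfov'])/2)
    d=np.array(c['rotation'])@np.array([(u-c['cx'])/f,(v-c['cy'])/f,1]); e=np.array(c['eye'])
    return e+d*(h-e[2])/d[2]
E
python3 - <<'E'
from h import *
o=bot.get_obs(); print(o['time'],o['tool_pos'],o['tcp_rot'],o['grip_width'])
a=[]
for n in('scene','top'):
    im=bot.capture(n); cv2.imwrite(f'pics/{n}0.png',im); print(n,bot.get_calibration(n)); a.append(im)
cv2.imwrite('pics/both.png',cv2.resize(np.vstack(a),None,fx=.78,fy=.78))
E
```

```text
0.0 [150.33884783 502.60930923 226.05203021] [-3.14011152e+00 -2.17820112e-04  2.85078435e+00] 91.92651597361876
scene {'vfov': 43.45326797406766, 'cx': 260.05824725727354, 'cy': 179.06004627190657, 'eye': array([ 823.13831675, -646.89469187, 1111.11125154]), 'rotation': array([-2.52697935,  0.00425233,  0.50869914])}
top {'vfov': 45.51693549615479, 'cx': 256.06563277583564, 'cy': 186.4412806728059, 'eye': array([ 245.02025204,   -2.36248499, 1255.15108271]), 'rotation': array([-2.98048195, -0.00298601, -1.59940654])}
```

View pics/top0.png

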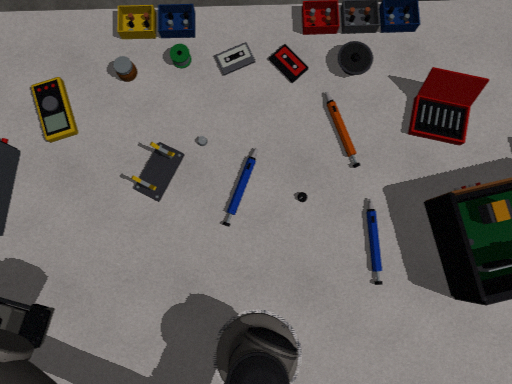

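View pics/scene0.png

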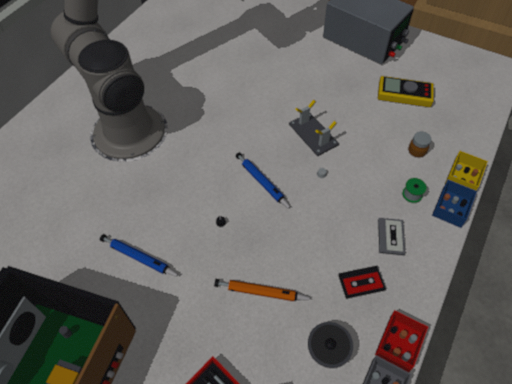

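The top view shows the target blue pump at about (240,187), nozzle up. The other blue one is at (374,240) and the orange one at (342,130). The rest's base is near (158,172), with its yellow arms at (155,152) and (138,181). The scene view agrees.

```bash
cat > h.py <<'E'
import numpy as np, cv2
from scipy.spatial.transform import Rotation as R
from plant import bot
def ray(c,p,h):
    f=192/np.tan(np.radians(c['vfov'])/2)
    d=R.from_euler('xyz',c['rotation']).as_matrix()@np.array([(p[0]-c['cx'])/f,(p[1]-c['cy'])/f,1]); e=np.array(c['eye'])
    return e+d*(h-e[2])/d[2]
def rects(im,lo,hi,amin):
    m=cv2.inRange(cv2.cvtColor(im,cv2.COLOR_BGR2HSV),lo,hi)
    cs,_=cv2.findContours(m,cv2.RETR_EXTERNAL,cv2.CHAIN_APPROX_NONE)
    return [cv2.minAreaRect(c) for c in cs if cv2.contourArea(c)>amin]
def axis(r):
    b=cv2.boxPoints(r); l=[np.linalg.norm(b[1]-b[0]),np.linalg.norm(b[2]-b[1])]
    return ((b[0]+b[3])/2,(b[1]+b[2])/2) if l[0]>l[1] else ((b[0]+b[1])/2,(b[2]+b[3])/2)
BLUE=((105,120,50),(130,255,255)); YEL=((22,120,90),(32,255,255))
def report(n,im,c,lo,hi,amin,h):
    for r in rects(im,lo,hi,amin):
        p,q=axis(r); P,Q=ray(c,p,h),ray(c,q,h); d=Q-P
        print(n,'px',np.round(r[0]),'mid',np.round((P+Q)/2,1),'len',round(np.linalg.norm(d),1),'yaw',round(np.arctan2(d[1],d[0]),3))
E
python3 - <<'E'
from h import *
for n in('scene','top'):
    im=cv2.imread(f'pics/{n}0.png'); c=bot.get_calibration(n)
    report(n+' blue',im,c,*BLUE,100,16); report(n+' yel',im,c,*YEL,8,80)
c=bot.get_calibration('top')
for p in[(150,142),(184,153),(159,200),(133,190)]: print(ray(c,p,12))
E
```

```text
scene blue px [138. 255.] mid [ 286.5 -326.4   16. ] len 162.0 yaw 0.036
scene blue px [455. 203.] mid [937.9 210.8  16. ] len 129.9 yaw 1.555
scene blue px [262. 179.] mid [445.   28.4  16. ] len 162.8 yaw -0.379
scene yel px [468. 170.] mid [931.1 279.1  80. ] len 80.0 yaw -0.01
scene yel px [332. 125.] mid [552.4 251.2  80. ] len 27.1 yaw 1.381
scene yel px [312. 103.] mid [464.9 299.   80. ] len 28.3 yaw 1.411
scene yel px [406.  91.] mid [690.5 480.1  80. ] len 164.2 yaw 0.299
top blue px [374. 241.] mid [ 289.5 -324.2   16. ] len 160.9 yaw -3.109
top blue px [241. 186.] mid [450.2  29.3  16. ] len 162.1 yaw -0.394
top blue px [394.  16.] mid [ 940.9 -429.3   16. ] len 58.5 yaw -1.598
top blue px [176.  18.] mid [948.7 207.3  16. ] len 109.3 yaw -1.657
top yel px [136. 179.] mid [464.8 300.6  80. ] len 23.8 yaw -2.061
top yel px [154. 145.] mid [553.7 253.7  80. ] len 24.9 yaw -2.243
top yel px [ 53. 109.] mid [661.9 524.   80. ] len 169.5 yaw -2.826
top yel px [136.  18.] mid [916.8 308.3  80. ] len 102.2 yaw -1.598
[580.9482749  280.77967975  12.        ]
[546.7790104  185.97234699  12.        ]
[416.75835629 254.78066632  12.        ]
[446.47516999 326.25605727  12.        ]
```

>>> jog_arm --targets '[{"xyz": [-0.48, -0.24, -0.1], "spin": 0}, {"xyz": [-0.48, -0.24, -0.1], "spin": 0}, {"xyz": [-0.48, -0.24, -0.1], "spin": 0}, {"xyz": [-0.48, -0.24, -0.1], "spin": 0}, {"xyz": [-0.48, -0.24, -0.1], "spin": 0}, {"xyz": [-0.48, -0.24, -0.1], "spin": 0}, {"xyz": [-0.48, -0.24, -0.1], "spin": 0}, {"xyz": [-0.48, -0.24, -0.1], "spin": 0.9}, {"xyz": [0, 0, 0], "spin": 0}, {"xyz": [0, 0, 0], "spin": 0}]' --gripper 70

```text
time: 1.35
tool_pos: [400.2, 267.8, 290.3]
tcp_rot: [-3.141, -0.001, 2.761]
contact_force: [-0.1, 0.7, 0.7]
grip_width: 64.3
finger_force: 0.0
```

Run:
```python
from h import *
o=bot.get_obs(); print(o['time'],o['tool_pos'],o['tcp_rot'],o['grip_width'])
c=bot.get_calibration('wrist');print(c)
im=bot.capture('wrist'); cv2.imwrite('pics/w1.png',im); np.save('c1.npy',c)
report('blue',im,c,*BLUE,300,16); report('yel',im,c,*YEL,30,80)
```

```text
1.35 [400.23681297 267.83034032 290.27736797] [-3.14112009e+00 -1.13764299e-03  2.76106914e+00] 64.31571074390006
{'vfov': 59.79006269352743, 'cx': 254.2701732102287, 'cy': 192.71676504053673, 'eye': array([338.16193891, 293.11449225, 448.04088993]), 'rotation': array([2.88785584e+00, 4.29287799e-04, 1.19013712e+00])}
blue px [105. 210.] mid [389.4  54.9  16. ] len 38.1 yaw -0.373
yel px [292. 288.] mid [556.7 254.8  80. ] len 18.4 yaw 1.19
yel px [497. 220.] mid [562.5 507.3  80. ] len 39.9 yaw 1.882
yel px [302. 207.] mid [463.2 302.   80. ] len 24.4 yaw 0.859
yel px [261. 202.] mid [440.3 260.4  80. ] len 21.9 yaw 1.338
```

View pics/w1.png

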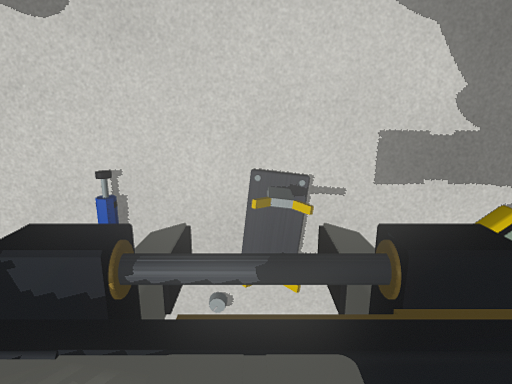

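The wrist view shows the rest at (280,230), with the near fork's arms at (261,202) and (302,207). The gripper hides the far fork, and the button end of the blue pump is at (105,210). I'll back off along tool x to see both whole.

>>> jog_arm --targets '[{"xyz": [0.5, 0, 0], "spin": 0}, {"xyz": [0.5, 0, 0], "spin": 0}, {"xyz": [0.5, 0, 0], "spin": 0}, {"xyz": [0, 0, 0], "spin": 0}, {"xyz": [0, 0, 0], "spin": 0}, {"xyz": [0, 0, 0], "spin": 0}, {"xyz": [0, 0, 0], "spin": 0}, {"xyz": [0, 0, 0], "spin": 0}, {"xyz": [0, 0, 0], "spin": 0}, {"xyz": [0, 0, 0], "spin": 0}]'

```text
time: 2.65
tool_pos: [289.5, 312.3, 290.7]
tcp_rot: [3.142, -0.0, 2.761]
contact_force: [0.1, 0.3, 0.7]
grip_width: 64.5
finger_force: 0.0
```

Run:
```python
from h import *
o=bot.get_obs(); print(o['time'],o['tool_pos'],o['tcp_rot'])
c=bot.get_calibration('wrist')
im=bot.capture('wrist'); cv2.imwrite('pics/w2.png',im); np.save('c2.npy',c)
report('blue',im,c,*BLUE,300,16); report('yel',im,c,*YEL,20,80)
```

```text
2.65 [289.45744986 312.29653936 290.714734  ] [ 3.14153035e+00 -1.14586191e-05  2.76060123e+00]
yel px [299. 298.] mid [462.  302.9  80. ] len 28.4 yaw 0.606
yel px [260. 294.] mid [439.  260.3  80. ] len 25.9 yaw 1.653
```

View pics/w2.png

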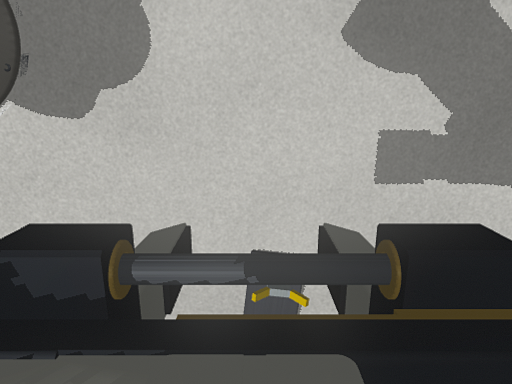

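Moving the wrong way pushed the rest down to (275,295), under the gripper. The image's top points towards the robot, so I'll go forward instead.

>>> jog_arm --targets '[{"xyz": [-0.47, 0, 0], "spin": 0}, {"xyz": [-0.47, 0, 0], "spin": 0}, {"xyz": [-0.47, 0, 0], "spin": 0}, {"xyz": [-0.47, 0, 0], "spin": 0}, {"xyz": [-0.47, 0, 0], "spin": 0}, {"xyz": [-0.47, 0, 0], "spin": 0}, {"xyz": [0, 0, 0], "spin": 0}, {"xyz": [0, 0, 0], "spin": 0}, {"xyz": [0, 0, 0], "spin": 0}, {"xyz": [0, 0, 0], "spin": 0}]'

```text
time: 3.95
tool_pos: [498.2, 229.0, 291.1]
tcp_rot: [3.141, 0.0, 2.762]
contact_force: [0.3, -0.1, -0.3]
grip_width: 64.8
finger_force: 0.0
```

Run:
```python
from h import *
o=bot.get_obs(); print(o['time'],o['tool_pos'],o['tcp_rot'])
c=bot.get_calibration('wrist')
im=bot.capture('wrist'); cv2.imwrite('pics/w3.png',im); np.save('c3.npy',c)
report('blue',im,c,*BLUE,300,16); report('yel',im,c,*YEL,20,80)
```

```text
3.95 [498.16765021 228.98870383 291.09981444] [3.14117538e+00 2.90433425e-04 2.76181136e+00]
blue px [100. 170.] mid [439.   34.7  16. ] len 143.2 yaw -0.385
yel px [292. 202.] mid [551.3 254.9  80. ] len 24.7 yaw 0.86
yel px [250. 197.] mid [528.2 212.3  80. ] len 21.8 yaw 1.32
yel px [488. 185.] mid [617.6 467.3  80. ] len 128.1 yaw -0.205
yel px [305. 113.] mid [463.6 302.2  80. ] len 23.3 yaw 1.077
yel px [261. 108.] mid [440.7 259.8  80. ] len 20.8 yaw 1.103
```

View pics/w3.png

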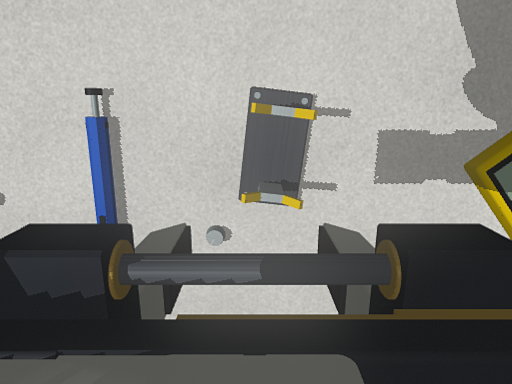

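The wrist view shows the whole rest. Its fork arms are at (261,108)/(305,113) and (250,197)/(292,202), so the spacing is 99.6 mm against 100 given. That puts the seat at (496,257) with yaw -0.496. The blue barrel runs from (97,118) to about (107,222), which puts its centre at about (447,29.5) with yaw -0.385. I'll go above the pump.

>>> jog_arm --targets '[{"xyz": [-0.065, -0.51, 0], "spin": 0}, {"xyz": [-0.065, -0.51, 0], "spin": 0}, {"xyz": [-0.065, -0.51, 0], "spin": 0}, {"xyz": [-0.065, -0.51, 0.2], "spin": 0}, {"xyz": [-0.065, -0.51, 0.4], "spin": 0.05}, {"xyz": [0, 0, 0.5], "spin": 0}, {"xyz": [0, 0, 0.5], "spin": 0}, {"xyz": [0, 0, 0.5], "spin": 0}, {"xyz": [0, 0, 0.5], "spin": 0}, {"xyz": [0, 0, 0], "spin": 0}]'

```text
time: 5.25
tool_pos: [445.2, 29.8, 81.0]
tcp_rot: [-3.14, -0.005, 2.756]
contact_force: [-0.7, -0.1, 0.4]
grip_width: 64.5
finger_force: 0.0
```

Run:
```python
from h import *
o=bot.get_obs(); print(o['time'],o['tool_pos'],o['tcp_rot'])
c=bot.get_calibration('wrist')
im=bot.capture('wrist'); cv2.imwrite('pics/w4.png',im); np.save('c4.npy',c)
report('blue',im,c,*BLUE,200,16)
```

```text
5.25 [445.18816647  29.83692699  81.02115297] [-3.14011506 -0.00543236  2.75613419]
blue px [256. 299.] mid [513.    3.6  16. ] len 23.3 yaw 1.186
blue px [257. 170.] mid [426.   39.9  16. ] len 113.9 yaw -0.384
```

View pics/w4.png

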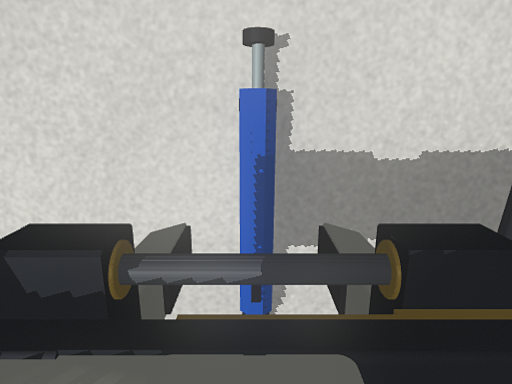

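The close view shows the barrel centred between the fingers at column 257, with its button end at row 88. The TCP is within about 2 mm of the pump on each axis, so I'll descend and grip.

>>> jog_arm --targets '[{"xyz": [-0.02, 0.025, 0.3], "spin": 0}, {"xyz": [0, 0, 0.3], "spin": 0}, {"xyz": [0, 0, 0.2], "spin": 0}, {"xyz": [0, 0, 0.1], "spin": 0}, {"xyz": [0, 0, 0.05], "spin": 0}, {"xyz": [0, 0, 0], "spin": 0}, {"xyz": [0, 0, 0], "spin": 0}, {"xyz": [0, 0, 0], "spin": 0}, {"xyz": [0, 0, 0], "spin": 0}, {"xyz": [0, 0, 0], "spin": 0}]'

```text
time: 6.55
tool_pos: [449.4, 30.7, 6.8]
tcp_rot: [3.141, 0.0, 2.756]
contact_force: [-0.1, -1.2, -0.7]
grip_width: 64.3
finger_force: 0.0
```

>>> jog_arm --targets '[{"xyz": [0, 0, 0], "spin": 0}, {"xyz": [0, 0, 0], "spin": 0}, {"xyz": [0, 0, 0], "spin": 0}, {"xyz": [0, 0, 0], "spin": 0}, {"xyz": [0, 0, 0], "spin": 0}, {"xyz": [0, 0, 0], "spin": 0}, {"xyz": [0, 0, 0], "spin": 0}, {"xyz": [0, 0, 0], "spin": 0}, {"xyz": [0, 0, 0], "spin": 0}, {"xyz": [0, 0, 0], "spin": 0}]' --gripper 0

```text
time: 7.8
tool_pos: [449.4, 30.7, 6.7]
tcp_rot: [3.142, -0.0, 2.756]
contact_force: [-0.1, -0.8, -0.0]
grip_width: 23.8
finger_force: 30.0
```

>>> jog_arm --targets '[{"xyz": [0, 0, -0.1], "spin": 0}, {"xyz": [0, 0, -0.3], "spin": 0}, {"xyz": [0, 0, -0.4], "spin": 0}, {"xyz": [0, 0, -0.4], "spin": 0}, {"xyz": [0, 0, -0.4], "spin": 0}, {"xyz": [0, 0, -0.3], "spin": 0}, {"xyz": [0, 0, -0.1], "spin": 0}, {"xyz": [0, 0, 0], "spin": 0}, {"xyz": [0, 0, 0], "spin": 0}, {"xyz": [0, 0, 0], "spin": 0}]'

```text
time: 9.05
tool_pos: [448.9, 30.7, 165.8]
tcp_rot: [-3.141, -0.002, 2.756]
contact_force: [-0.4, -0.1, -0.8]
grip_width: 23.7
finger_force: 30.0
```

>>> jog_arm --targets '[{"xyz": [0.04, 0.24, 0], "spin": 0}, {"xyz": [0.08, 0.4, 0], "spin": 0}, {"xyz": [0.08, 0.5, 0], "spin": 0}, {"xyz": [0.08, 0.5, 0], "spin": 0}, {"xyz": [0.08, 0.5, 0], "spin": 0}, {"xyz": [0.08, 0.4, 0], "spin": 0}, {"xyz": [0.06, 0.3, 0], "spin": 0}, {"xyz": [0, 0, 0], "spin": 0.55}, {"xyz": [0, 0, 0], "spin": 0.55}, {"xyz": [0, 0, 0], "spin": 0}]'

```text
time: 10.3
tool_pos: [497.5, 256.2, 165.9]
tcp_rot: [-3.141, -0.001, 2.646]
contact_force: [0.3, -0.5, -1.7]
grip_width: 23.6
finger_force: 30.0
```

Run:
```python
from h import *
o=bot.get_obs(); print(o['time'],o['tool_pos'],o['tcp_rot'],o['grip_width'],o['moment'])
c=bot.get_calibration('wrist')
im=bot.capture('wrist'); s=bot.capture('scene');cv2.imwrite('pics/s5.png',s)
h=o['tool_pos'][2]-6.7
report('blue',im,c,*BLUE,200,h+16); report('yel',im,c,*YEL,20,80)
report('sc blue',s,bot.get_calibration('scene'),*BLUE,100,h+16)
cv2.imwrite('pics/ws5.png',np.hstack([im[:,100:400],cv2.resize(s[40:240,180:430],None,fx=1.92,fy=1.92)]))
```

```text
10.3 [497.50110903 256.22825757 165.89444491] [-3.14052439e+00 -1.01602180e-03  2.64641983e+00] 23.613336265425275 [ 0.02693769 -0.02507275  0.01953609]
blue px [254. 300.] mid [521.1 243.8 175.2] len 23.0 yaw 1.076
blue px [254. 160.] mid [462.1 275.9 175.2] len 84.0 yaw -0.495
yel px [366. 314.] mid [630.1 290.6  80. ] len 24.9 yaw 1.076
yel px [392. 314.] mid [639.9 309.8  80. ] len 16.6 yaw 1.076
yel px [294. 129.] mid [466.  305.6  80. ] len 15.1 yaw 1.076
yel px [216. 129.] mid [439.6 256.6  80. ] len 14.4 yaw 1.076
sc blue px [138. 255.] mid [ 364.5 -373.   175.2] len 138.5 yaw 0.036
sc blue px [454. 203.] mid [920.8  85.7 175.2] len 110.6 yaw 1.561
sc blue px [326. 102.] mid [529.  235.7 175.2] len 85.5 yaw -0.525
```

View pics/ws5.png

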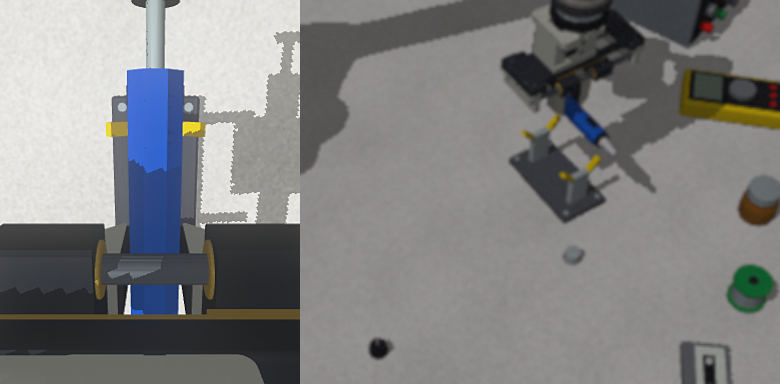

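The wrist view shows the barrel (column 254) centred between the fork arms (columns 216 and 294). Its yaw matches the rest, and its centre is about (495.5,257.8) against a seat of (496,257.3). I'll lower it to just above the floors.

>>> jog_arm --targets '[{"xyz": [0, 0, 0.1], "spin": 0}, {"xyz": [0, 0, 0.25], "spin": 0}, {"xyz": [0, 0, 0.25], "spin": 0}, {"xyz": [0, 0, 0.2], "spin": 0}, {"xyz": [0, 0, 0.1], "spin": 0}, {"xyz": [0, 0, 0.1], "spin": 0}, {"xyz": [0, 0, 0.05], "spin": 0}, {"xyz": [0, 0, 0.02], "spin": 0}, {"xyz": [0, 0, 0], "spin": 0}, {"xyz": [0, 0, 0], "spin": 0}]'

```text
time: 11.65
tool_pos: [498.0, 256.4, 81.5]
tcp_rot: [3.141, 0.0, 2.646]
contact_force: [0.1, 0.1, -1.3]
grip_width: 23.5
finger_force: 30.0
```

>>> jog_arm --targets '[{"xyz": [0, 0, 0.01], "spin": 0}, {"xyz": [0, 0, 0.01], "spin": 0}, {"xyz": [0, 0, 0.01], "spin": 0}, {"xyz": [0, 0, 0.01], "spin": 0}, {"xyz": [0, 0, 0.01], "spin": 0}, {"xyz": [0, 0, 0.005], "spin": 0}, {"xyz": [0, 0, 0], "spin": 0}, {"xyz": [0, 0, 0], "spin": 0}, {"xyz": [0, 0, 0], "spin": 0}, {"xyz": [0, 0, 0], "spin": 0}]'

```text
time: 12.9
tool_pos: [497.8, 256.3, 76.7]
tcp_rot: [3.141, 0.0, 2.646]
contact_force: [0.9, 0.2, -0.7]
grip_width: 23.7
finger_force: 30.0
```

>>> jog_arm --targets '[{"xyz": [0, 0, 0.006], "spin": 0}, {"xyz": [0, 0, 0.006], "spin": 0}, {"xyz": [0, 0, 0], "spin": 0}, {"xyz": [0, 0, 0], "spin": 0}, {"xyz": [0, 0, 0], "spin": 0}, {"xyz": [0, 0, 0], "spin": 0}, {"xyz": [0, 0, 0], "spin": 0}, {"xyz": [0, 0, 0], "spin": 0}, {"xyz": [0, 0, 0], "spin": 0}, {"xyz": [0, 0, 0], "spin": 0}]'

```text
time: 14.15
tool_pos: [497.9, 256.3, 76.7]
tcp_rot: [3.141, 0.0, 2.646]
contact_force: [-2.6, -1.0, 6.7]
grip_width: 23.7
finger_force: 30.0
```

It made contact at 6.7 N, at the expected height. I'll release and then lift.

>>> jog_arm --targets '[{"xyz": [0, 0, 0], "spin": 0}, {"xyz": [0, 0, 0], "spin": 0}, {"xyz": [0, 0, 0], "spin": 0}, {"xyz": [0, 0, 0], "spin": 0}, {"xyz": [0, 0, 0], "spin": 0}, {"xyz": [0, 0, 0], "spin": 0}, {"xyz": [0, 0, 0], "spin": 0}, {"xyz": [0, 0, 0], "spin": 0}, {"xyz": [0, 0, 0], "spin": 0}, {"xyz": [0, 0, 0], "spin": 0}]' --gripper 65

```text
time: 15.4
tool_pos: [497.8, 256.3, 75.8]
tcp_rot: [3.141, 0.0, 2.646]
contact_force: [-0.6, -1.6, 0.0]
grip_width: 59.6
finger_force: 0.0
```

>>> jog_arm --targets '[{"xyz": [0, 0, -0.1], "spin": 0}, {"xyz": [0, 0, -0.3], "spin": 0}, {"xyz": [0, 0, -0.5], "spin": 0}, {"xyz": [0, 0, -0.5], "spin": 0}, {"xyz": [0, 0, -0.5], "spin": 0}, {"xyz": [-0.5, 0, -0.3], "spin": 0}, {"xyz": [-0.5, 0, 0], "spin": 0}, {"xyz": [-0.3, 0, 0], "spin": 0}, {"xyz": [0, 0, 0], "spin": 0}, {"xyz": [0, 0, 0], "spin": 0}]'

```text
time: 16.65
tool_pos: [588.6, 207.2, 251.9]
tcp_rot: [3.142, -0.001, 2.646]
contact_force: [-0.6, 0.2, -0.6]
grip_width: 59.7
finger_force: 0.0
```

Run:
```python
from h import *
o=bot.get_obs(); print(o['time'],o['tool_pos'],o['grip_width'])
c=bot.get_calibration('wrist')
im=bot.capture('wrist'); s=bot.capture('scene')
report('blue',im,c,*BLUE,200,82); report('yel',im,c,*YEL,20,80)
report('sc blue',s,bot.get_calibration('scene'),*BLUE,100,82)
cv2.imwrite('pics/ws6.png',np.hstack([im[:,100:400],cv2.resize(s[40:240,180:430],None,fx=1.92,fy=1.92)]))
```

```text
16.65 [588.58312165 207.16503871 251.92118688] 59.70124842418873
blue px [254.  76.] mid [508.9 250.9  82. ] len 133.2 yaw -0.496
yel px [280. 119.] mid [552. 255.  80.] len 22.2 yaw 1.075
yel px [229. 119.] mid [528.8 212.2  80. ] len 21.2 yaw 1.075
yel px [496.  70.] mid [609.2 452.   80. ] len 61.7 yaw -0.316
yel px [282.   7.] mid [466.2 301.4  80. ] len 22.3 yaw 1.075
yel px [227.   7.] mid [443.1 258.6  80. ] len 21.4 yaw 1.075
sc blue px [138. 255.] mid [ 318.8 -345.7   82. ] len 152.3 yaw 0.036
sc blue px [455. 203.] mid [931. 159.  82.] len 121.8 yaw 1.553
sc blue px [315. 116.] mid [492.5 257.   82. ] len 164.2 yaw -0.5
```

View pics/ws6.png

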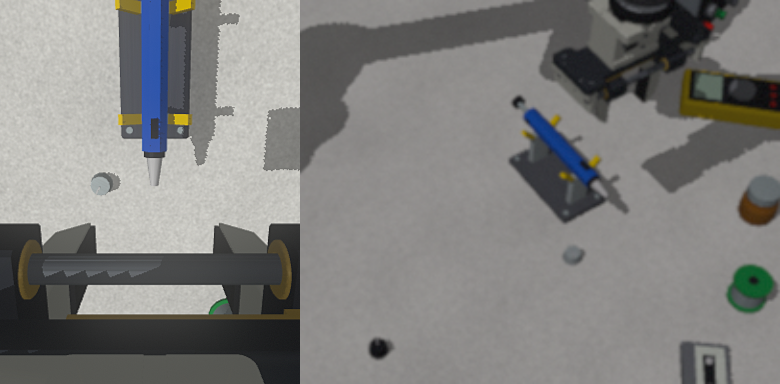

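The pump lies in both notches. In the wrist view, at full-frame column 254, it sits between the far-fork arms at (229,119) and (280,119). Its barrel centre is (497,257) against a seat of (496.4,257.4), and the scene view agrees. The robot is clear.

```bash
python3 -c "
from plant import bot
print(bot.close_job())"
```

```text
the job is handed in; nothing more can be done
None
```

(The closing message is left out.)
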